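# Load the welder's V-groove feed block and sort the spare bars

## Task

Get the welder ready: lay each orange-ended bar in a V-groove of the feed block, one bar to a groove (either groove will do), at the open end, and push it gently along the groove under the yellow straps until it is fully home against the brass stop, without shoving the stop off its setting. Put the blue-ended bars in the blue tray and the green-ended bars in the green tray, lying inside. When all bars are in their places, and only then, throw the red lever of the welder's switch all the way over away from the robot and leave it there; leave the hammer, the brush and the tin alone.

Things in the scene. Friction and masses are not known exactly. Their poses are not given: they have to be found in the camera images.
- feed_block: grey steel block fixed to the bench, 340 x 130 mm (x, y), base plate 30 mm thick. Two 90 degree V-grooves along its x at y = +33 mm (left) and -33 mm (right), x = -170 to +150 mm, each between two steel ridges 37.5 mm high, 8 mm either side of the groove's axis. A seated bar's axis is at z = 45 mm; it slides with about 1 N. Origin: centre of underside; +x is the pushing direction, z up
- first_strap (a point): top centre of the first of two yellow straps across both grooves: each 14 mm along x, 6 mm thick, underside at z = 60 mm, on posts 10 mm wide at block y = 0 and +-59.5 mm; this one spans block x = 35-49 mm, the second 80-94 mm. Bars pass under, not in from above. At least 20 mm of a home bar's tail sticks out before the strap
- groove_left_in (a point): on the left groove's axis (block y = +33 mm, z = 45 mm), 65 mm to the block's -x of its origin: a good centre for a bar laid in; it then ends 40 mm short of the first strap. Block axes
- groove_right_in (a point): on the right groove's axis (block y = -33 mm, z = 45 mm), 65 mm to the block's -x of its origin: a good centre for a bar laid in; it then ends 40 mm short of the first strap. Block axes
- stop_left_face (a point): centre of the face of the left groove's brass stop, an 18 x 18 mm pad on the groove's axis facing block -x. Block axes. A home bar's end touches it: the bar's centre is then 60 mm to -x of this point. Its setting varies: 100 to 130 mm to +x of the block's origin. A light friction clamp holds it: pushed with 10 N or more it yields and stays so
- stop_right_face (a point): centre of the face of the right groove's brass stop, an 18 x 18 mm pad on the groove's axis facing block -x. Block axes. A home bar's end touches it: the bar's centre is then 60 mm to -x of this point. Its setting varies: 100 to 130 mm to +x of the block's origin. A light friction clamp holds it: pushed with 10 N or more it yields and stays so
- orange_bar_1: octagonal steel bar, 22 mm across flats, 120 mm long, about 0.2 kg, both ends painted orange (42 mm each), bare steel between; lies on one flat on the bench (centre 11 mm up) or on two flats in a V-groove. Origin at its centre, x along its length; both ends are alike. May be absent (None)
- orange_bar_2: octagonal steel bar, 22 mm across flats, 120 mm long, about 0.2 kg, both ends painted orange (42 mm each), bare steel between; lies on one flat on the bench (centre 11 mm up) or on two flats in a V-groove. Origin at its centre, x along its length; both ends are alike. May be absent (None)
- blue_bar_1: octagonal steel bar, 22 mm across flats, 120 mm long, about 0.2 kg, both ends painted blue (42 mm each), bare steel between; lies on one flat on the bench (centre 11 mm up) or on two flats in a V-groove. Origin at its centre, x along its length; both ends are alike. May be absent (None)
- blue_bar_2: octagonal steel bar, 22 mm across flats, 120 mm long, about 0.2 kg, both ends painted blue (42 mm each), bare steel between; lies on one flat on the bench (centre 11 mm up) or on two flats in a V-groove. Origin at its centre, x along its length; both ends are alike. May be absent (None)
- green_bar_1: octagonal steel bar, 22 mm across flats, 120 mm long, about 0.2 kg, both ends painted green (42 mm each), bare steel between; lies on one flat on the bench (centre 11 mm up) or on two flats in a V-groove. Origin at its centre, x along its length; both ends are alike. May be absent (None)
- green_bar_2: octagonal steel bar, 22 mm across flats, 120 mm long, about 0.2 kg, both ends painted green (42 mm each), bare steel between; lies on one flat on the bench (centre 11 mm up) or on two flats in a V-groove. Origin at its centre, x along its length; both ends are alike. May be absent (None)
- blue_tray: blue open tray, 160 x 140 mm outside (x, y), 32 mm high, walls and floor 4 mm thick, fixed to the bench. Origin: centre of its underside, z up
- green_tray: green open tray, 160 x 140 mm outside (x, y), 32 mm high, walls and floor 4 mm thick, fixed to the bench. Origin: centre of its underside, z up
- weld_lever (a joint): angle of the lever, rad: 0 = leaning towards the robot (its base's -x, 0.5 rad off upright), as at the start; 1.0 = fully thrown, leaning 0.5 rad to the base's +x. Stays where it is left; about 1 N at the knob moves it
- weld_lever_tip (a point): centre of the lever's red ball knob (26 mm across), 80 mm from the hinge; the rod below it is 10 mm thick
- weld_lever_base: grey switch block of the lever, 70 x 50 x 25 mm (x, y, z), fixed to the bench. Origin: centre of its underside; the hinge lies along its y, 22 mm above the origin; the lever swings in its x-z plane towards +x
- hammer: hammer lying on the bench beyond the feed block, a bystander; origin at the middle of its underside
- brush: brush lying on the bench near the robot's base, a bystander; origin at the middle of its underside
- flux_tin: tin, 70 mm across, 60 mm high, standing on the bench, a bystander; origin at the centre of its underside
Not all that is in view belongs to the job. Leave any black look-alike of the green_bar_2 alone.

How it is judged:
On the way, in this order (a step that is already met when the one before it is completed fails the run):
1. all the orange-ended bars are home in the grooves and all the other bars lie in the trays of their colour (((x of orange_bar_1 in the frame of stop_left_face between -0.0635 and -0.055 m and y of orange_bar_1 in the frame of stop_left_face between -0.004 and 0.004 m and z of orange_bar_1 in the frame of stop_left_face between -0.004 and 0.004 m) or (x of orange_bar_1 in the frame of stop_right_face between -0.0635 and -0.055 m and y of orange_bar_1 in the frame of stop_right_face between -0.004 and 0.004 m and z of orange_bar_1 in the frame of stop_right_face between -0.004 and 0.004 m)) and angle between the x axis of each of orange_bar_1, orange_bar_2 and the x axis of feed_block, either way round below 0.06 rad and linear speed of each of orange_bar_1, orange_bar_2, blue_bar_1, blue_bar_2, green_bar_1, green_bar_2 below 0.02 m/s and ((x of orange_bar_2 in the frame of stop_left_face between -0.0635 and -0.055 m and y of orange_bar_2 in the frame of stop_left_face between -0.004 and 0.004 m and z of orange_bar_2 in the frame of stop_left_face between -0.004 and 0.004 m) or (x of orange_bar_2 in the frame of stop_right_face between -0.0635 and -0.055 m and y of orange_bar_2 in the frame of stop_right_face between -0.004 and 0.004 m and z of orange_bar_2 in the frame of stop_right_face between -0.004 and 0.004 m)) and x of blue_bar_1 in the frame of blue_tray between -0.06 and 0.06 m and y of blue_bar_1 in the frame of blue_tray between -0.062 and 0.062 m and z of blue_bar_1 in the frame of blue_tray between 0.005 and 0.042 m and x of blue_bar_2 in the frame of blue_tray between -0.06 and 0.06 m and y of blue_bar_2 in the frame of blue_tray between -0.062 and 0.062 m and z of blue_bar_2 in the frame of blue_tray between 0.005 and 0.042 m and x of green_bar_1 in the frame of green_tray between -0.06 and 0.06 m and y of green_bar_1 in the frame of green_tray between -0.062 and 0.062 m and z of green_bar_1 in the frame of green_tray between 0.005 and 0.042 m and x of green_bar_2 in the frame of green_tray between -0.06 and 0.06 m and y of green_bar_2 in the frame of green_tray between -0.062 and 0.062 m and z of green_bar_2 in the frame of green_tray between 0.005 and 0.042 m), for 0.2 s.
2. then the lever is thrown all the way over (value of joint weld_lever above 0.85 rad), for 0.2 s.
At the end, for the whole second after the job is handed in: Each orange-ended bar rests in its own groove, on the axis within 4 mm, its end within 3.5 mm of the stop's face; each blue- or green-ended bar lies inside the tray of its colour; the lever, thrown after all bars were in place, stands above 0.85 rad (all of step 1 and value of joint weld_lever above 0.85 rad); the robot touches nothing.
It fails at once if a stop was shoved more than 6 mm off its setting (distance of any of stop_left_face, stop_right_face from where it was at the start of the episode above 0.006 m).
It fails at once if the hammer, the brush or the tin was moved more than 40 mm (distance of any of hammer, brush, flux_tin from where it was at the start of the episode above 0.04 m).
Of orange_bar_1, orange_bar_2 only 1 to 2 are there at a start; the rules pass over those that are not, and their reading is None.
Of blue_bar_1, blue_bar_2, green_bar_1, green_bar_2 only 3 to 4 are there at a start; the rules pass over those that are not, and their reading is None.
At some moment in a run one of blue_bar_1, blue_bar_2, green_bar_1, green_bar_2 may be knocked a few centimetres aside while the robot is not near it.
Once in a run the grip may slacken for a moment while it holds something.
It also fails if it takes over 210 s, if anything falls off the work surface, if the arm or the gripper's body presses on something with over 40 N, if the wrist force passes 120 N, or if a joint passes its speed limit or range.

## Robot

A 7-joint arm with a two-finger parallel gripper is mounted at the origin on the work surface. World frame = base frame: x ahead of the robot, y to its left, z up, the work surface at z = 0. Lengths are in m, angles in rad, forces in N, time in s.
With the tool pointing down it reaches from about 0.425 to 0.925 m from the base axis. Payload 6.8 kg.
Tool frame: the origin (TCP) lies on the mounting face of the last link; the fingertips stand 173 mm ahead of it and the grasp point (between the pads) lies 155 mm ahead of it; z points along the fingers, y is the line along which they close (so a half turn about z gives the same grasp; the last joint's range is limited). The gripper opens to 85 mm and grips with 20 to 120 N. Pads are 22 mm wide; open, the fingers measure 114 mm over their backs; the gripper's body (76 mm by 85 mm) begins 54 mm behind the grasp point. The pads swing forward as they close: fully open they stand 13 mm farther back than shut.
Start: joints at [1.153, 0.477, 0.022, 1.555, -0.011, 1.109, -0.083], TCP at [0.206, -0.643, 0.405] pointing down, gripper open.
Joint ranges: [-2.96, 2.96], [-0.34, 2.1], [-1.41, 1.46], [0.24, 2.44], [-1.37, 4.51], [0.17, 1.92], [-2.96, 2.96]. Speed limits (rad/s): [2.39, 2.39, 3.14, 3.14, 3.14, 3.14, 3.14].

## Interface

Orientations are given as a unit quaternion [w, x, y, z].
In Python, from station import bot gives the robot as it stands. The module is installed in compiled form; this text tells all that it offers.
- The arm moves only by the shell command python3 -m pendant 'ROWS' [FORCE]. ROWS is JSON, a list of rows, each a list of 5 numbers: the finger opening in m, from 0 to 0.0854, then the shift along the tool's x, y, z in m, then the turn about the tool's z in degrees. In form: [[jaw, x, y, z, yaw], ...]. A call has 1 to 12 rows; each row shifts and turns the commanded pose from where the row before left it, along the tool's axes as they then stand; what a row does not reach is not made up. A row lasts 1/12 s, in which the tool goes at most 41.7 mm and 7.16 degrees, less where a joint would pass 70% of its speed; a pose out of reach is approached as far as the arm can. A call with a gripper value outside its range is refused whole. The fingers move at their own pace and stop on an object; FORCE is the grip in N (left out, the last holds). Time passes only in rows, so rows that do not move let the fingers close. It gives the time, the measured TCP pose, the force, the opening and the grip force at its end, in the units of the state.
- bot.get_obs(): the state, without advancing time (a new reading comes with each control period).
- bot.read_camera(name): name is "scene" or "top" or "wrist"; returns (picture, depth): 384x512x3 uint8, blue, green, red; 384x512 float32, m along the optical axis (not along the pixel's ray), 0 where there is no reading.
- bot.camera_model(name): a dict with "intrinsics" (3x3 intrinsics, pixels), "R" (3x3) and "t" (3): a world point X has camera coordinates R X + t. Camera axes: x right, y down, z forward; pixel columns grow to the right and rows downward; lengths in m; the calibration is good to about 2 mm. A picture is of the moment at which its call begins: read the wrist's pose just before it. camera_model takes no time and is no camera call; for the wrist camera it gives the pose at the moment of the call.
- bot.hand_in(): hands the job in; it is judged then, once.
Trained networks look in the newest picture that a camera, given by its name, has taken for a name from the list of things; names that differ only in an ending like _2 or _b are one class to them, and where a whole thing is asked for, a point or a joint stands for the part that bears it (a point fixed in the world has none). Each returns a list of dicts, best first, with "score" (0 to 1); they miss things now and then, are a little off and sometimes report something else, mostly with a low value. They report only what shows in the picture. A call takes as long as a camera call. They do not tell look-alikes from the thing itself.
- bot.boxes_of(name, camera): "at" ([column, row] in pixels, amid what is visible of it).
- bot.trace(name, camera): "mask" (384x512 bool, what is visible of it) and "at" ([column, row] in pixels, amid what is visible of it).
- bot.pinpoint(name, camera): "at" ([column, row] in pixels: a listed point, or the origin of a listed thing).
The state is a dict: "t": time; "q": joint angles; "joint_vel": joint speeds; "joint_torque": joint torques, N m; "eef_pos": TCP position; "tool_rot": TCP orientation; "contact_force": force on the tool from outside, world axes, zero at the start; "torque": the same for the moment, N m; "gripper_width": opening from 0.0 (shut) to 1.0 (fully open); "grasp_force": force on a finger pad.
Only numpy, scipy, OpenCV 4.12 (cv2) and the standard library are available. Lean on these libraries where they do the work, as an engineer would, in place of code of your own. Each camera call takes 0.05 s, during which the arm holds its last target. There are 200 camera calls.

## Working session

There is one attempt and no reset: what is moved stays moved. The work goes in short steps, Python scripts to look and compute and a shell command to move; the robot and the scene stay as the last step left them, time stands still between calls to the robot, and variables do not carry over. Pictures are saved under pics/ and viewed, at most 16 in all, crops included, and the job is handed in when it is done.

```bash
mkdir -p pics; ls; cat > h.py <<'E'
import numpy as np, cv2
from station import bot
from scipy.spatial.transform import Rotation as Ro
def cam(n):
    m=bot.camera_model(n); p,d=bot.read_camera(n)
    return p,d,np.array(m["intrinsics"]),np.array(m["R"]),np.array(m["t"])
def ray(K,R,t,uv,z):
    "pixel -> world on plane z"
    o=-R.T@t; v=R.T@np.linalg.inv(K)@np.array([uv[0],uv[1],1.0])
    return o+v*(z-o[2])/v[2]
def dep(K,R,t,uv,d):
    return R.T@(np.linalg.inv(K)@np.array([uv[0],uv[1],1.0])*d-t)
def tool():
    s=bot.get_obs(); q=s["tool_rot"]; return np.array(s["eef_pos"]),Ro.from_quat([q[1],q[2],q[3],q[0]]).as_matrix(),s
E
cat > a.py <<'E'
from h import *
p,R,s=tool(); print(s["t"],p,R.round(3).tolist(),s["gripper_width"])
for c in("top","scene"):
    im,d,K,Rc,t=cam(c); cv2.imwrite(f"pics/{c}0.png",im); np.save(f"{c}_d.npy",d)
    print(c,(-Rc.T@t).round(3),Rc.round(2).tolist(),K[0,0])
E
python3 a.py
```

```text
pics
0.0 [ 0.20570105 -0.64259984  0.40369998] [[0.952, 0.305, -0.001], [0.305, -0.952, 0.002], [-0.0, -0.002, -1.0]] 0.9969966058822414
top [0.447 0.    1.268] [[-0.0, -1.0, -0.0], [-1.0, 0.0, -0.08], [0.08, 0.0, -1.0]] 377.8859146780645
scene [1.347 0.016 0.855] [[-0.01, 1.0, -0.01], [0.68, 0.0, -0.73], [-0.73, -0.01, -0.68]] 451.65724622359716
```

```bash
python3 -c "
import cv2;i=cv2.imread('pics/top0.png');cv2.imwrite('pics/top0b.png',cv2.resize(i,(800,600)))"
```

```text
(no output)
```

View pics/top0b.png

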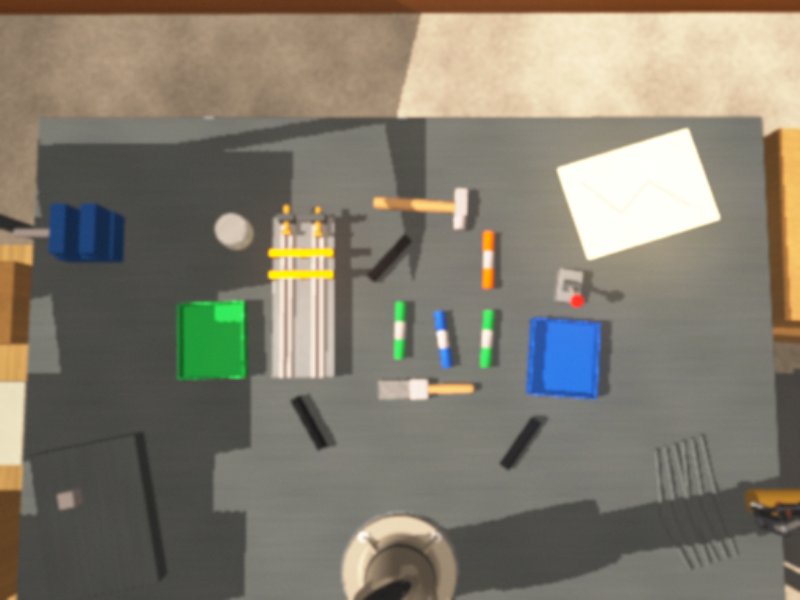

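View pics/scene0.png

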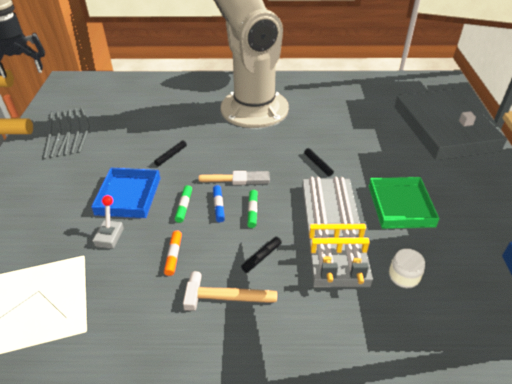

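Top view (800×600 pixels): the orange bar is at (488,259). The green bars are at (400,330) and (487,338), and the blue bar is at (443,338). Three black look-alikes at (390,258), (310,422) and (522,442) are to be left alone. The feed block is at (303,298), the green tray at (211,340), the blue tray at (564,357) and the lever knob at (577,300). That makes one orange, one blue and two green bars.

```bash
cat > m.py <<'E'
from h import *
HUE={"orange":(6,17),"blue":(105,125),"green":(50,75)}
def bars(c,save=None,pub=True):
    im,d,K,R,t=cam(c); hs=cv2.cvtColor(im,cv2.COLOR_BGR2HSV); out=[]
    for n,(a,b) in HUE.items():
        m=cv2.inRange(hs,(a,120,60),(b,255,255))
        k,l,st,ce=cv2.connectedComponentsWithStats(m)
        ends=[]
        for i in range(1,k):
            if st[i,4]<12: continue
            v,u=np.nonzero(l==i); P=np.array([ray(K,R,t,(x,y),0.02)[:2] for x,y in zip(u[:3000],v[:3000])])
            if np.ptp(P,0).max()<0.055: ends.append(P)
        for i in range(len(ends)):
            for j in range(i):
                g=np.linalg.norm(ends[i].mean(0)-ends[j].mean(0))
                if .06<g<.095:
                    r=cv2.minAreaRect(np.vstack([ends[i],ends[j]]).astype(np.float32)); dx=ends[i].mean(0)-ends[j].mean(0)
                    out.append((n,np.round((ends[i].mean(0)+ends[j].mean(0))/2,4),round(float(np.degrees(np.arctan2(dx[1],dx[0]))%180),1),np.round(r[1],3)))
    return out
if __name__=="__main__":
    for c in("top","scene"):
        print(c,tool()[2]["t"]); [print(*b) for b in bars(c)]
        im,d,K,R,t=cam(c)
        for n,z in(("feed_block",0),("first_strap",.066),("groove_left_in",.045),("groove_right_in",.045),("stop_left_face",.045),("stop_right_face",.045),("blue_tray",0),("green_tray",0),("weld_lever_tip",.022+.08*np.cos(.5)),("weld_lever_base",0)):
            print(n,[(np.round(x["at"]).tolist(),round(x["score"],2),ray(K,R,t,x["at"],z)[:2].round(4).tolist()) for x in bot.pinpoint(n,c)[:2]])
E
python3 m.py
```

```text
top 0.1
orange [0.7437 0.206 ] 63.0 [0.106 0.023]
orange [0.726  0.2037] 88.5 [0.084 0.031]
orange [ 0.652  -0.1918] 178.8 [0.027 0.125]
blue [ 0.483  -0.0926] 8.1 [0.12  0.023]
green [ 0.5019 -0.0016] 178.5 [0.021 0.119]
green [ 0.484  -0.1857] 175.7 [0.023 0.117]
feed_block []
first_strap [([192.0, 180.0], 0.6, [0.6, 0.2006])]
groove_left_in [([184.0, 208.0], 0.56, [0.5116, 0.2286])]
groove_right_in [([205.0, 210.0], 0.63, [0.5032, 0.1607])]
stop_left_face [([183.0, 149.0], 0.47, [0.7039, 0.2369])]
stop_right_face [([202.0, 152.0], 0.4, [0.6935, 0.1721])]
blue_tray [([360.0, 231.0], 0.96, [0.4366, -0.3519])]
green_tray [([137.0, 217.0], 0.58, [0.4818, 0.3948])]
weld_lever_tip [([369.0, 193.0], 0.6, [0.5551, -0.3556]), ([270.0, 247.0], 0.29, [0.3875, -0.0462])]
weld_lever_base [([366.0, 186.0], 0.71, [0.588, -0.3757])]
scene 0.7
blue [ 0.4865 -0.093 ] 8.3 [0.139 0.023]
feed_block [([331.0, 233.0], 0.58, [0.5808, 0.1975]), ([400.0, 206.0], 0.24, [0.4831, 0.3935])]
first_strap [([337.0, 224.0], 0.58, [0.6112, 0.2017])]
groove_left_in [([344.0, 201.0], 0.95, [0.5106, 0.2335])]
groove_right_in [([316.0, 201.0], 0.66, [0.5089, 0.1625])]
stop_left_face [([356.0, 258.0], 0.5, [0.696, 0.2369])]
stop_right_face [([253.0, 209.0], 0.68, [0.5383, -0.0002]), ([327.0, 258.0], 0.63, [0.6965, 0.1713])]
blue_tray [([132.0, 198.0], 0.82, [0.4538, -0.3343])]
green_tray [([402.0, 204.0], 0.76, [0.4758, 0.4019]), ([130.0, 195.0], 0.64, [0.4398, -0.3402])]
weld_lever_tip [([106.0, 203.0], 0.61, [0.5656, -0.3557]), ([127.0, 198.0], 0.29, [0.548, -0.3078])]
weld_lever_base []
```

```bash
cat > go.py <<'E'
from h import *
import sys
def go(x,y,z,a):
    "deltas to TCP x,y,z with tool x at world angle a deg (mod 180); turn first, then shift"
    p,R,s=tool(); cur=np.degrees(np.arctan2(R[1,0],R[0,0])); w=(a-cur+90)%180-90
    q=np.radians(cur+w); dx,dy=x-p[0],y-p[1]
    print(f"t={s['t']:.2f} q7={s['q'][6]:.2f} p={p.round(4)} F={np.round(s['contact_force'],1)} jaw={s['gripper_width']*.0854:.4f} turn={-w:.1f} then x={dx*np.cos(q)+dy*np.sin(q):.4f} y={dx*np.sin(q)-dy*np.cos(q):.4f} z={p[2]-z:.4f}")
if __name__=="__main__": go(*map(float,sys.argv[1:5]))
E
python3 go.py 0.652 -0.192 0.33 -1.2; python3 go.py 0.60 -0.192 0.33 -1.2
python3 -c "
from h import *
m=bot.camera_model('wrist');p,R,s=tool();c=-np.array(m['R']).T@m['t'];print(R.T@(c-p), (np.array(m['R'])@R).round(3))"
```

```text
t=1.30 q7=-0.08 p=[ 0.2058 -0.6429  0.4047] F=[ 0.4 -0.1  0.3] jaw=0.0855 turn=18.9 then x=0.4367 y=-0.4601 z=0.0747
t=1.30 q7=-0.08 p=[ 0.2058 -0.6429  0.4047] F=[ 0.4 -0.1  0.3] jaw=0.0855 turn=18.9 then x=0.3847 y=-0.4590 z=0.0747
[7.46881264e-02 2.35056836e-05 3.08942246e-02] [[ 0.001  1.    -0.   ]
 [-0.956  0.001 -0.293]
 [-0.293  0.001  0.956]]
```

```bash
python3 -m pendant '[[0.05,0,0,0,6.3],[0.05,0,0,0,6.3],[0.05,0,0,0,6.3],[0.05,0.028,-0.03,0,0],[0.05,0.028,-0.03,0,0],[0.05,0.028,-0.03,0,0],[0.05,0.028,-0.03,0,0],[0.05,0.028,-0.03,0,0],[0.05,0.028,-0.03,0,0],[0.05,0.028,-0.03,0,0],[0.05,0.028,-0.03,0,0]]'
python3 -m pendant '[[0.05,0.028,-0.03,0.01,0],[0.05,0.028,-0.03,0.01,0],[0.05,0.028,-0.03,0.01,0],[0.05,0.028,-0.03,0.01,0],[0.05,0.028,-0.03,0.01,0],[0.05,0.028,-0.03,0.01,0],[0.05,0.028,-0.03,0.01,0],[0.05,0.017,-0.01,0.005,0],[0.05,0,0,0,0],[0.05,0,0,0,0]]'
cat > w.py <<'E'
from m import *
[print(*b) for b in bars("wrist")]
import sys
if len(sys.argv)>1: cv2.imwrite("pics/%s.png"%sys.argv[1],cam("wrist")[0])
E
python3 w.py w1; python3 go.py 0.652 -0.192 0.178 -1.2
```

```text
t: 2.22
eef_pos: [0.4356, -0.4058, 0.405]
tool_rot: [0.0, 1.0, -0.01, 0.0]
contact_force: [0.3, -0.6, -1.6]
gripper_width: 0.585
grasp_force: 0.0
t: 3.05
eef_pos: [0.65, -0.1931, 0.3299]
tool_rot: [-0.0, 1.0, -0.009, -0.0]
contact_force: [0.2, -0.1, 1.1]
gripper_width: 0.583
grasp_force: 0.0
orange [ 0.6538 -0.1875] 168.9 [0.022 0.121]
orange [ 0.6513 -0.195 ] 0.2 [0.022 0.122]
blue [ 0.4894 -0.3794] 0.8 [0.097 0.032]
blue [ 0.4868 -0.3974] 151.3 [0.036 0.083]
green [ 0.505 -0.004] 175.3 [0.027 0.121]
green [ 0.4952 -0.1873] 175.8 [0.021 0.095]
t=3.15 q7=-1.43 p=[ 0.6486 -0.1959  0.3308] F=[-0.5 -0.2 -0.3] jaw=0.0499 turn=-0.0 then x=0.0033 y=-0.0040 z=0.1528
```

View pics/w1.png

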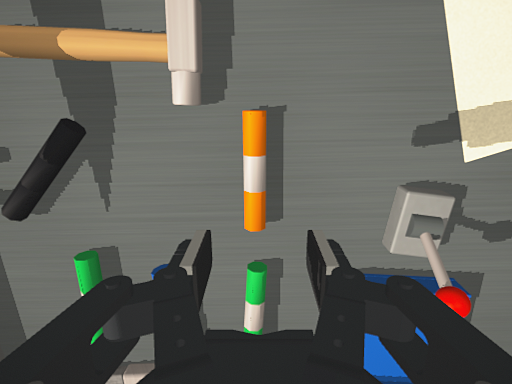

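Wrist view: the orange bar runs upright at (254,170) and is centred between the jaws. The hammer is above left, and the red knob is at (452,303). I'm descending to grip.

```bash
python3 -m pendant '[[0.05,0.001,-0.001,0.03,0],[0.05,0.001,0,0.03,0],[0.05,0,0,0.03,0],[0.05,0,0,0.03,0],[0.05,0,0,0.02,0],[0.05,0,0,0.01,0],[0.02,0,0,0.001,0],[0.0,0,0,0,0],[0.0,0,0,0,0],[0.0,0,0,0,0],[0.0,0,0,0,0],[0.0,0,0,0,0]]' 60
python3 -m pendant '[[0,0,0,0,0],[0,0,0,-0.01,0],[0,0,0,-0.02,0],[0,0,0,-0.03,0],[0,0,0,-0.03,0],[0,0,0,-0.03,0],[0,0,0,-0.03,0],[0,0,0,-0.03,0],[0,0,0,0,0]]' 60
```

```text
t: 4.15
eef_pos: [0.6518, -0.1939, 0.1811]
tool_rot: [0.0, 1.0, -0.01, 0.001]
contact_force: [-1.0, -1.0, 4.5]
gripper_width: 0.241
grasp_force: 61.2
t: 4.9
eef_pos: [0.6529, -0.1939, 0.3674]
tool_rot: [0.001, 1.0, -0.01, 0.005]
contact_force: [2.0, -0.2, -1.4]
gripper_width: 0.232
grasp_force: 60.4
```

```bash
python3 -m pendant '[[0,-0.013,-0.033,0,0],[0,-0.013,-0.033,0,0],[0,-0.013,-0.033,0,0],[0,-0.013,-0.033,0,0],[0,-0.013,-0.033,0,0],[0,-0.013,-0.033,0,0],[0,-0.013,-0.033,0,0],[0,-0.013,-0.033,0,0],[0,-0.013,-0.033,0,0],[0,-0.013,-0.033,0,0],[0,-0.013,-0.033,0,-3],[0,-0.013,-0.025,0,0]]'
python3 -m pendant '[[0,0,0,0,0],[0,0,0,0,0]]'
cat > b.py <<'E'
from h import *
im,d,K,R,t=cam("wrist"); cv2.imwrite("pics/w2.png",im)
np.savez("w2.npz",d=d,K=K,R=R,t=t,im=im)
for n,z in(("first_strap",.066),("groove_left_in",.045),("groove_right_in",.045),("stop_left_face",.045),("stop_right_face",.045)):
    print(n,[(np.round(x["at"]).tolist(),round(x["score"],2),ray(K,R,t,x["at"],z)[:2].round(4).tolist()) for x in bot.pinpoint(n,"wrist")[:2]])
E
python3 b.py; python3 go.py .5 .2 .25 1
```

```text
t: 5.9
eef_pos: [0.5004, 0.1998, 0.3596]
tool_rot: [-0.001, 1.0, 0.019, -0.0]
contact_force: [0.8, 0.4, -1.8]
gripper_width: 0.237
grasp_force: 60.4
t: 6.07
eef_pos: [0.5005, 0.1986, 0.3595]
tool_rot: [-0.0, 1.0, 0.018, -0.0]
contact_force: [0.0, -0.1, -1.8]
gripper_width: 0.236
grasp_force: 60.3
first_strap [([258.0, 46.0], 0.7, [0.6143, 0.2031])]
groove_left_in [([222.0, 168.0], 0.64, [0.5064, 0.2352])]
groove_right_in [([286.0, 166.0], 0.57, [0.5109, 0.1717]), ([224.0, 166.0], 0.22, [0.5085, 0.2334])]
stop_left_face [([453.0, 268.0], 0.18, [0.4036, -0.019])]
stop_right_face [([260.0, 46.0], 0.69, [0.6173, 0.2018])]
t=6.37 q7=-2.12 p=[0.5023 0.1955 0.3595] F=[-0.4  0.4 -2.3] jaw=0.0200 turn=0.7 then x=-0.0022 y=-0.0045 z=0.1095
```

View pics/w2.png

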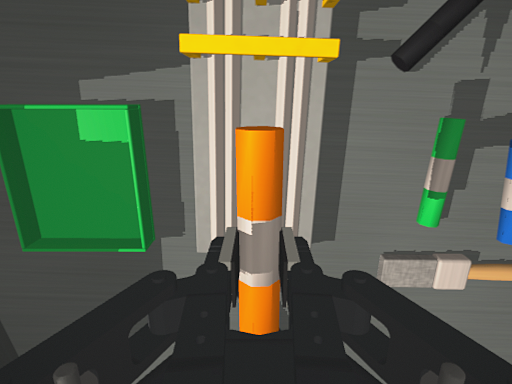

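Wrist view: the bar is held between the jaws. The left groove's ridges are near columns 215 and 234, the right groove's near 284 and 303, and the first strap is at row 46. I'll fit the ridges from depth.

```bash
cat > fit.py <<'E'
from h import *
import sys
def cloud(f):
    D=np.load(f); d,K,R,t=D["d"],D["K"],D["R"],D["t"]; v,u=np.nonzero(d>0)
    return (R.T@((np.linalg.inv(K)@np.vstack([u,v,np.ones_like(u)]))*d[v,u]-t[:,None])).T
P=cloud(sys.argv[1])
s=P[(P[:,0]>.44)&(P[:,0]<.66)&(P[:,1]>.11)&(P[:,1]<.29)]
print(np.histogram(s[:,2],bins=np.arange(-.006,.08,.004)))
r=s[(s[:,2]>.0335)&(s[:,2]<.0415)]
for x0 in np.arange(.45,.60,.02):
    q=np.sort(r[abs(r[:,0]-x0)<.01][:,1]); 
    if len(q)<5: continue
    g=np.split(q,np.nonzero(np.diff(q)>.003)[0]+1); print(round(x0,2),[(round(a.min(),4),round(a.max(),4),len(a)) for a in g if len(a)>4])
y=s[(s[:,2]>.062)&(s[:,2]<.075)&(s[:,0]>.58)]
if len(y): print("strap",[(c,np.percentile(y[abs(y[:,1]-c)<.01][:,0],[2,50,98]).round(4)) for c in(.15,.165,.185,.2,.215,.235,.25) if (abs(y[:,1]-c)<.01).sum()>5])
E
python3 fit.py w2.npz
```

```text
(array([   20,  6797,    28,     0,     0,     0,     0,     1,  6303,
       10415,  5232,   208,    55,    50,    41,    22,    35,  1788,
        1281,     0,     0]), array([-0.006, -0.002,  0.002,  0.006,  0.01 ,  0.014,  0.018,  0.022,
        0.026,  0.03 ,  0.034,  0.038,  0.042,  0.046,  0.05 ,  0.054,
        0.058,  0.062,  0.066,  0.07 ,  0.074,  0.078]))
0.45 [(np.float64(0.1561), np.float64(0.1656), 119), (np.float64(0.2225), np.float64(0.231), 130), (np.float64(0.2384), np.float64(0.2472), 129)]
0.47 [(np.float64(0.1561), np.float64(0.167), 135), (np.float64(0.2216), np.float64(0.2322), 132), (np.float64(0.2385), np.float64(0.2482), 140)]
0.49 [(np.float64(0.1569), np.float64(0.1671), 146), (np.float64(0.1728), np.float64(0.1739), 10), (np.float64(0.2228), np.float64(0.2312), 140), (np.float64(0.2393), np.float64(0.2479), 143)]
0.51 [(np.float64(0.157), np.float64(0.1668), 153), (np.float64(0.173), np.float64(0.1748), 13), (np.float64(0.223), np.float64(0.2323), 151), (np.float64(0.2384), np.float64(0.2487), 148)]
0.53 [(np.float64(0.157), np.float64(0.1666), 158), (np
[... 313 characters left out ...]
4(0.2483), 178)]
0.57 [(np.float64(0.1573), np.float64(0.1667), 180), (np.float64(0.1727), np.float64(0.1831), 182), (np.float64(0.2229), np.float64(0.2326), 181), (np.float64(0.2384), np.float64(0.2481), 172)]
0.59 [(np.float64(0.1571), np.float64(0.1668), 189), (np.float64(0.1733), np.float64(0.183), 193), (np.float64(0.2232), np.float64(0.2336), 189), (np.float64(0.2384), np.float64(0.2487), 193)]
strap [(0.15, array([0.6082, 0.615 , 0.6218])), (0.165, array([0.608 , 0.6147, 0.6216])), (0.185, array([0.6079, 0.6147, 0.6214])), (0.2, array([0.6078, 0.6145, 0.6212])), (0.215, array([0.6077, 0.6146, 0.6213])), (0.235, array([0.6076, 0.6142, 0.6211])), (0.25, array([0.6075, 0.6142, 0.621 ]))]
```

```bash
cat > held.py <<'E'
from h import *
import sys
D=np.load(sys.argv[1]); d,K,R,t,im=[D[k] for k in("d","K","R","t","im")]
hs=cv2.cvtColor(im,cv2.COLOR_BGR2HSV); m=cv2.inRange(hs,(6,150,60),(17,255,255))>0
v,u=np.nonzero(m&(d>0)); P=(R.T@((np.linalg.inv(K)@np.vstack([u,v,np.ones_like(u)]))*d[v,u]-t[:,None])).T
P=P[P[:,2]>.1]; top=P[P[:,2]>np.percentile(P[:,2],50)-.004]
print("z top",np.percentile(P[:,2],[1,50,99]).round(4),"x",P[:,0].min().round(4),P[:,0].max().round(4))
for x0 in np.arange(P[:,0].min()+.005,P[:,0].max(),.012):
    q=P[abs(P[:,0]-x0)<.005]
    if len(q)>20: h=q[q[:,2]>q[:,2].max()-.003]; print(x0.round(3),"y",q[:,1].min().round(4),q[:,1].max().round(4),"zmax",np.percentile(q[:,2],97).round(4),"topflat y",h[:,1].min().round(4),h[:,1].max().round(4))
E
python3 held.py w2.npz; python3 go.py .508 .17 .22 .45
```

```text
z top [0.1855 0.1993 0.2016] x 0.4495 0.5616
0.455 y 0.1859 0.2079 zmax 0.2013 topflat y 0.1905 0.2038
0.467 y 0.1865 0.2082 zmax 0.2013 topflat y 0.1912 0.2036
0.479 y 0.1866 0.2089 zmax 0.2013 topflat y 0.1915 0.2044
0.515 y 0.1909 0.2095 zmax 0.261 topflat y 0.1936 0.2029
0.527 y 0.1885 0.2101 zmax 0.2013 topflat y 0.1932 0.2059
0.539 y 0.1888 0.2108 zmax 0.2013 topflat y 0.1939 0.2035
0.551 y 0.1894 0.211 zmax 0.2013 topflat y 0.1942 0.2015
t=6.37 q7=-2.12 p=[0.5023 0.1955 0.3595] F=[-0.4  0.4 -2.3] jaw=0.0200 turn=1.3 then x=0.0055 y=0.0256 z=0.1395
```

```bash
python3 -m pendant '[[0,0,0,0,1.6],[0,0.003,0.014,0.02,0],[0,0.003,0.0145,0.03,0],[0,0,0,0.03,0],[0,0,0,0.03,0],[0,0,0,0.01,0],[0,0,0,0,0],[0,0,0,0,0]]'
cat > b2.py <<'E'
from h import *
import sys
im,d,K,R,t=cam("wrist"); cv2.imwrite(f"pics/{sys.argv[1]}.png",im)
np.savez(sys.argv[1]+".npz",d=d,K=K,R=R,t=t,im=im)
E
python3 b2.py w3; sed -i 's/P\[:,2\]>.1\]/P[:,2]>.03]/' held.py; python3 held.py w3.npz; python3 fit.py w3.npz
```

```text
t: 7.03
eef_pos: [0.5083, 0.1683, 0.2401]
tool_rot: [-0.0, 1.0, 0.002, -0.0]
contact_force: [-0.4, 0.1, -2.1]
gripper_width: 0.236
grasp_force: 60.3
z top [0.0657 0.08   0.0822] x 0.4435 0.5694
0.461 y 0.1572 0.1785 zmax 0.0817 topflat y 0.1614 0.1749
0.473 y 0.1574 0.1788 zmax 0.0819 topflat y 0.1616 0.1749
0.485 y 0.1571 0.1791 zmax 0.082 topflat y 0.1619 0.1752
0.533 y 0.1536 0.1789 zmax 0.0818 topflat y 0.1622 0.1748
0.545 y 0.1573 0.1788 zmax 0.0818 topflat y 0.1618 0.1738
0.557 y 0.1536 0.179 zmax 0.0819 topflat y 0.162 0.1706
0.569 y 0.1559 0.1789 zmax 0.0817 topflat y 0.1614 0.1763
(array([    9, 10160,     9,     0,     0,     0,     0,     0, 13771,
       18815,  7485,   253,   119,   118,   113,   116,   216,  6795,
        4353,   161,  2579]), array([-0.006, -0.002,  0.002,  0.006,  0.01 ,  0.014,  0.018,  0.022,
        0.026,  0.03 ,  0.034,  0.038,  0.042,  0.046,  0.05 ,  0.054,
        0.058,  0.062,  0.066,  0.07 ,  0.074,  0.078]))
0.47 [(np.float64(0.2217), np.float64(0.2316), 164), (np.float64(0.2382), np.float64(0.2474), 181)]
0.49 [(np.float64(0.2224), np.flo
[... 347 characters left out ...]
(0.2483), 429)]
0.57 [(np.float64(0.1572), np.float64(0.1672), 322), (np.float64(0.1736), np.float64(0.1829), 333), (np.float64(0.2228), np.float64(0.2325), 460), (np.float64(0.2383), np.float64(0.2483), 486)]
0.59 [(np.float64(0.1569), np.float64(0.1668), 528), (np.float64(0.1724), np.float64(0.1834), 525), (np.float64(0.2227), np.float64(0.2322), 526), (np.float64(0.2384), np.float64(0.2488), 519)]
strap [(0.15, array([0.6082, 0.615 , 0.6218])), (0.165, array([0.6081, 0.6149, 0.6218])), (0.185, array([0.608 , 0.6148, 0.6217])), (0.2, array([0.6079, 0.6147, 0.6216])), (0.215, array([0.6078, 0.6146, 0.6216])), (0.235, array([0.6077, 0.6145, 0.6212])), (0.25, array([0.6076, 0.6142, 0.621 ]))]
```

```bash
python3 -m pendant '[[0,0,-0.0015,0.007,0],[0,0,0,0.008,0],[0,0,0,0.006,0],[0,0,0,0.002,0],[0,0,0,0.002,0],[0,0,0,0,0]]'
python3 -m pendant '[[0.015,0,0,0,0],[0.022,0,0,0,0],[0.03,0,0,0,0],[0.04,0,0,0,0],[0.045,0,0,0,0],[0.045,0,0,0,0],[0.045,0,0,-0.02,0],[0.045,0,0,-0.03,0],[0.045,0,0,-0.03,0],[0.045,0,0,-0.02,0],[0.045,0,0,0,0]]'
python3 b2.py w4; python3 held.py w4.npz
```

```text
t: 7.58
eef_pos: [0.5077, 0.1696, 0.215]
tool_rot: [0.001, 1.0, 0.002, -0.0]
contact_force: [-3.3, -1.9, 4.4]
gripper_width: 0.234
grasp_force: 61.2
t: 8.5
eef_pos: [0.5094, 0.1706, 0.3191]
tool_rot: [-0.002, 1.0, 0.002, 0.004]
contact_force: [0.5, 0.9, -0.4]
gripper_width: 0.529
grasp_force: 0.0
z top [0.0469 0.055  0.0573] x 0.4488 0.5686
0.454 y 0.158 0.1789 zmax 0.0569 topflat y 0.1619 0.1752
0.466 y 0.1582 0.1789 zmax 0.0569 topflat y 0.163 0.1726
0.478 y 0.1585 0.1788 zmax 0.057 topflat y 0.1622 0.1709
0.49 y 0.1588 0.1788 zmax 0.0569 topflat y 0.1624 0.1718
0.526 y 0.1586 0.1794 zmax 0.0567 topflat y 0.1631 0.1769
0.538 y 0.1588 0.1794 zmax 0.0572 topflat y 0.1639 0.172
0.55 y 0.159 0.1794 zmax 0.0571 topflat y 0.1634 0.1713
0.562 y 0.1592 0.1801 zmax 0.0569 topflat y 0.1627 0.1698
```

View pics/w4.png

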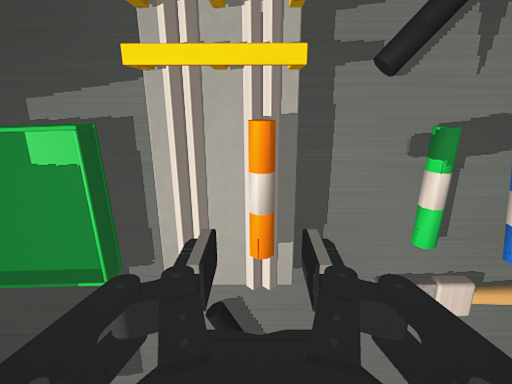

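Wrist view: the orange bar is seated in the right groove at (262,190), short of the strap at row 53. Next I'll measure the brass stop from above.

```bash
python3 -m pendant '[[0.045,0.03,0,-0.005,0],[0.045,0.03,0,-0.01,0],[0.02,0.03,0,-0.01,0],[0,0.02,0,-0.01,0],[0,0.0,0,0,0],[0,0,0,0,0]]'
python3 b2.py w5
cat > st.py <<'E'
import sys; sys.argv=["",sys.argv[1]]
from fit import *
q=P[(P[:,0]>.63)&(P[:,0]<.75)&(P[:,1]>.155)&(P[:,1]<.185)&(P[:,2]>.035)&(P[:,2]<.075)]
for x0 in np.arange(.63,.745,.004):
    a=q[abs(q[:,0]-x0)<.002]
    if len(a)>5: print(x0.round(3),len(a),a[:,1].min().round(3),a[:,1].max().round(3),np.percentile(a[:,2],[5,50,98]).round(4))
c=q[abs(q[:,1]-.1705)<.007]; e=c[(c[:,2]>.049)&(c[:,0]>.672)]; print("stop top front edge",np.sort(e[:,0])[:12].round(4))
E
python3 st.py w5.npz | tail -32
```

```text
t: 9.05
eef_pos: [0.6183, 0.17, 0.3483]
tool_rot: [0.0, 1.0, 0.002, -0.001]
contact_force: [-0.6, -0.3, -0.1]
gripper_width: 0.001
grasp_force: 0.0
0.59 [(np.float64(0.1581), np.float64(0.1674), 126), (np.float64(0.1736), np.float64(0.1828), 127), (np.float64(0.223), np.float64(0.2326), 130), (np.float64(0.2393), np.float64(0.2482), 124)]
strap [(0.15, array([0.6082, 0.6195, 0.6595])), (0.165, array([0.6083, 0.6195, 0.6595])), (0.185, array([0.6083, 0.6194, 0.6594])), (0.2, array([0.6082, 0.6194, 0.6593])), (0.215, array([0.608 , 0.6193, 0.6593])), (0.235, array([0.608 , 0.6194, 0.6594])), (0.25, array([0.6081, 0.6195, 0.6599]))]
0.63 21 0.16 0.181 [0.0355 0.0361 0.0381]
0.634 40 0.159 0.181 [0.0351 0.036  0.038 ]
0.638 44 0.16 0.181 [0.0352 0.0361 0.0377]
0.642 45 0.159 0.182 [0.0352 0.0362 0.0379]
0.646 42 0.16 0.182 [0.0352 0.0362 0.0378]
0.654 113 0.155 0.184 [0.0648 0.0658 0.0675]
0.658 165 0.155 0.184 [0.0651 0.0661 0.0675]
0.662 176 0.155 0.185 [0.0649 0.066  0.0676]
0.666 181 0.155 0.185 [0.0358 0.0656 0.067 ]
0.67 44 0.159 0.182 [0.0352 0.0361 0.0383]
0.674 55 0.159 0.181 [0
[... 173 characters left out ...]
0352 0.036  0.0382]
0.694 44 0.16 0.181 [0.0351 0.0362 0.0381]
0.698 120 0.16 0.182 [0.0352 0.0538 0.0551]
0.702 113 0.16 0.181 [0.0358 0.0537 0.0553]
0.706 92 0.159 0.182 [0.0355 0.049  0.053 ]
0.71 116 0.16 0.182 [0.0354 0.0483 0.0519]
0.714 113 0.161 0.182 [0.0355 0.0483 0.0515]
0.718 119 0.16 0.182 [0.0354 0.0488 0.0513]
0.722 106 0.16 0.182 [0.0354 0.0488 0.0516]
0.726 301 0.155 0.185 [0.0377 0.0559 0.0709]
0.73 210 0.156 0.185 [0.0689 0.0699 0.0712]
0.734 226 0.156 0.185 [0.0688 0.07   0.0714]
0.738 234 0.155 0.185 [0.0686 0.0699 0.0714]
0.742 41 0.155 0.185 [0.0684 0.0697 0.071 ]
stop top front edge [0.6967 0.6967 0.6967 0.6967 0.6967 0.6967 0.6967 0.6967 0.6967 0.6967
 0.6968 0.6968]
```

View pics/w5.png

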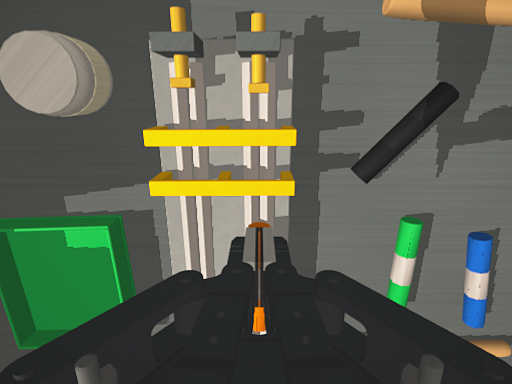

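Wrist view: the right stop's pad is at about (258,88) and the left's at (181,83), both beyond the straps. The depth reading puts the right face at x≈0.6965. I'm moving behind the bar's tail with the fingers shut.

```bash
python3 -m pendant '[[0,-0.033,0,0,0],[0,-0.033,0,0,0],[0,-0.033,0,0,0],[0,-0.033,0,0,0],[0,-0.033,0,0,0],[0,-0.033,0,0,0],[0,0,0,0.03,0],[0,0,0,0.03,0],[0,0,0,0.03,0],[0,0,0,0.03,0],[0,0,0,0,0],[0,0,0,0,0]]'
for i in 1 2 3; do python3 go.py 0.5655 0.1697 0.217 0.45;python3 -m pendant '[[0,0,0,0,0]]' >/dev/null; done
```

```text
t: 10.1
eef_pos: [0.4181, 0.169, 0.2285]
tool_rot: [0.001, 1.0, 0.003, -0.002]
contact_force: [0.4, -0.1, -0.4]
gripper_width: -0.002
grasp_force: 0.0
t=10.10 q7=-2.25 p=[0.4181 0.169  0.2285] F=[ 0.4 -0.1 -0.4] jaw=-0.0001 turn=-0.1 then x=0.1474 y=0.0005 z=0.0115
t=10.18 q7=-2.25 p=[0.4196 0.1696 0.2304] F=[ 0.3 -0.5  0.3] jaw=-0.0003 turn=-0.2 then x=0.1459 y=0.0010 z=0.0134
t=10.27 q7=-2.25 p=[0.4202 0.1698 0.2312] F=[-0.9 -0.3  0. ] jaw=-0.0003 turn=-0.2 then x=0.1453 y=0.0012 z=0.0142
```

```bash
python3 -m pendant '[[0,0,0,0.008,0],[0,0,0,0.005,0],[0,0.008,0,0,0],[0,0.008,0,0,0],[0,0.008,0,0,0],[0,0.008,0,0,0],[0,0.008,0,0,0],[0,0.008,0,0,0],[0,0.008,0,0,0]]'
python3 -m pendant '[[0,0.008,0,0,0],[0,0.008,0,0,0],[0,0.008,0,0,0],[0,0.008,0,0,0],[0,0.008,0,0,0],[0,0.008,0,0,0],[0,0.008,0,0,0],[0,0.008,0,0,0],[0,0.003,0,0,0],[0,0,0,0,0]]'
python3 b2.py w6; python3 held.py w6.npz;python3 go.py 0.5655 0.1697 0.217 0.45
```

```text
t: 11.1
eef_pos: [0.4768, 0.1697, 0.2166]
tool_rot: [-0.0, 1.0, 0.002, -0.0]
contact_force: [-0.4, 0.6, -0.3]
gripper_width: 0.001
grasp_force: 0.5
t: 11.93
eef_pos: [0.5439, 0.1698, 0.2167]
tool_rot: [-0.0, 1.0, 0.002, 0.001]
contact_force: [0.1, 1.2, 0.7]
gripper_width: -0.003
grasp_force: 0.0
z top [0.0492 0.0549 0.0572] x 0.5551 0.6568
0.56 y 0.1575 0.1803 zmax 0.0568 topflat y 0.1635 0.1765
0.572 y 0.1589 0.1806 zmax 0.0569 topflat y 0.1633 0.1764
0.584 y 0.1576 0.1807 zmax 0.0567 topflat y 0.1629 0.1768
0.596 y 0.1591 0.1807 zmax 0.0568 topflat y 0.164 0.1762
0.632 y 0.1581 0.1807 zmax 0.0571 topflat y 0.1636 0.177
0.644 y 0.1594 0.1811 zmax 0.057 topflat y 0.1637 0.1768
0.656 y 0.1582 0.1812 zmax 0.0569 topflat y 0.1761 0.1769
t=11.98 q7=-2.14 p=[0.5434 0.1699 0.2167] F=[-1.  -1.   0.7] jaw=-0.0005 turn=-0.2 then x=0.0221 y=0.0003 z=-0.0003
```

View pics/w6.png

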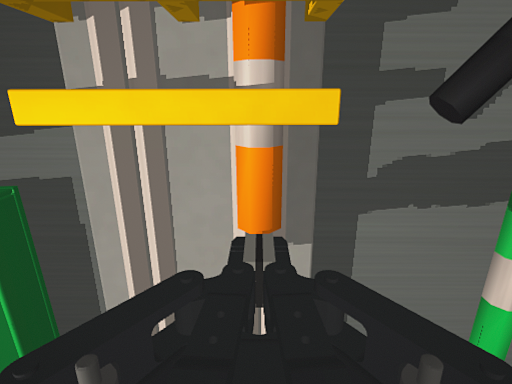

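Wrist view: the bar is passing under the first strap, with its tail at (259,232). About 21 mm remain, so I'll finish slowly while watching the force.

```bash
python3 -m pendant '[[0,0.004,0,0,0],[0,0.004,0,0,0],[0,0.004,0,0,0],[0,0.003,0,0,0],[0,0.002,0,0,0],[0,0,0,0,0]]' | sed -n 2,4p
python3 -m pendant '[[0,0.001,0,0,0],[0,0,0,0,0]]'| sed -n 2,4p
python3 -m pendant '[[0,0.001,0,0,0],[0,0,0,0,0]]'| sed -n 2,4p
python3 b2.py w7; python3 held.py w7.npz | head -3
```

```text
eef_pos: [0.5604, 0.17, 0.2167]
tool_rot: [-0.0, 1.0, 0.002, 0.0]
contact_force: [0.2, -0.4, -0.7]
eef_pos: [0.561, 0.17, 0.2167]
tool_rot: [0.0, 1.0, 0.002, 0.0]
contact_force: [-0.1, -0.2, 0.5]
eef_pos: [0.5619, 0.1701, 0.2167]
tool_rot: [0.0, 1.0, 0.002, -0.0]
contact_force: [-0.9, -0.2, 0.2]
z top [0.0493 0.0551 0.0605] x 0.5724 0.6742
0.577 y 0.1576 0.1805 zmax 0.0568 topflat y 0.1633 0.1767
0.589 y 0.1591 0.1808 zmax 0.0568 topflat y 0.163 0.1776
```

```bash
for i in 1; do python3 -m pendant '[[0,0.001,0,0,0],[0,0,0,0,0]]'| sed -n '2p;4p'
python3 -m pendant '[[0,0.001,0,0,0],[0,0,0,0,0]]'| sed -n '2p;4p'
python3 -m pendant '[[0,0.0007,0,0,0],[0,0,0,0,0]]'| sed -n '2p;4p'; done
python3 b2.py w8; python3 held.py w8.npz | head -1
```

```text
eef_pos: [0.563, 0.1701, 0.2167]
contact_force: [-0.6, 0.1, -0.7]
eef_pos: [0.5641, 0.1701, 0.2167]
contact_force: [-2.1, 0.4, -0.1]
eef_pos: [0.5647, 0.1701, 0.2166]
contact_force: [-1.0, 0.7, -0.3]
z top [0.0492 0.055  0.0574] x 0.5753 0.6773
```

```bash
python3 -m pendant '[[0,0.0006,0,0,0],[0,0,0,0,0]]'| sed -n '2p;4p'
python3 -m pendant '[[0,0.0005,0,0,0],[0,0,0,0,0]]'| sed -n '2p;4p'; python3 b2.py w8; python3 held.py w8.npz | head -1
```

```text
eef_pos: [0.5653, 0.1701, 0.2166]
contact_force: [-1.5, -0.1, 0.1]
eef_pos: [0.5658, 0.1701, 0.2167]
contact_force: [-1.4, -0.0, 0.1]
z top [0.0493 0.055  0.0572] x 0.5764 0.6782
```

```bash
python3 -m pendant '[[0,0.0005,0,0,0],[0,0,0,0,0]]'| sed -n '2p;4p'
python3 -m pendant '[[0,0.0005,0,0,0],[0,0,0,0,0]]'| sed -n '2p;4p'; python3 b2.py w8; python3 held.py w8.npz | head -1
```

```text
eef_pos: [0.566, 0.1701, 0.2166]
contact_force: [-3.1, -0.3, 2.2]
eef_pos: [0.5661, 0.1701, 0.2165]
contact_force: [-5.5, -0.3, 2.9]
z top [0.0493 0.055  0.0646] x 0.5767 0.6781
```

The force jump at the predicted position shows contact, so the bar is home. I'm backing off and going to green bar 1.

```bash
python3 -m pendant '[[0,-0.005,0,0,0],[0,-0.015,0,0,0],[0,0,0,-0.03,0],[0,0,0,-0.03,0],[0.05,0,0,-0.03,0],[0.05,0,0,-0.03,0],[0.05,-0.01,0.034,0,0],[0.05,-0.01,0.034,0,0],[0.05,-0.01,0.034,0,0],[0.05,-0.01,0.034,0,0],[0.05,-0.01,0.036,0,0],[0.05,0,0,0,0]]'
python3 -m pendant '[[0.05,0,0,0,0],[0.05,0,0,0,0]]' >/dev/null
python3 w.py w9; python3 go.py 0.5 0 0.178 0
```

```text
t: 15.18
eef_pos: [0.4959, -0.01, 0.3367]
tool_rot: [0.002, 1.0, -0.003, 0.0]
contact_force: [0.0, -0.2, -0.4]
gripper_width: 0.587
grasp_force: 0.0
blue [ 0.4832 -0.0901] 8.5 [0.124 0.023]
green [ 0.5017 -0.0008] 179.0 [0.022 0.121]
green [ 0.4847 -0.1803] 175.5 [0.027 0.122]
t=15.45 q7=-1.76 p=[ 0.498  -0.0009  0.3369] F=[-0.2  0.7  1.5] jaw=0.0502 turn=0.4 then x=0.0020 y=-0.0009 z=0.1589
```

View pics/w9.png

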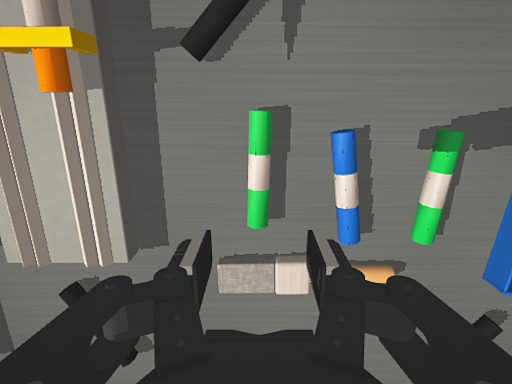

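Wrist view: green bar 1 is at (259,170), centred between the jaws. The blue bar is at (345,187) and green bar 2 at (437,187).

```bash
python3 -m pendant '[[0.05,0.0035,0,0.02,1.4],[0.05,0,0,0.03,0],[0.05,0,0,0.03,0],[0.05,0,0,0.03,0],[0.05,0,0,0.03,0],[0.05,0,0,0.018,0],[0.02,0,0,0.001,0],[0.0,0,0,0,0],[0.0,0,0,0,0],[0.0,0,0,0,0],[0.0,0,0,0,0],[0.0,0,0,0,0]]' 80
python3 -m pendant '[[0,0,0,0,0],[0,0,0,-0.01,0],[0,0,0,-0.02,0],[0,0,0,-0.03,0],[0,0,0,-0.03,0],[0,0,0,-0.03,0],[0,0,0,-0.03,0],[0,0,0,-0.03,0],[0,0,0,-0.02,0],[0,0,0,0,0]]'
python3 go.py 0.4788 0.371 0.21 0
python3 - <<'E'
from h import *
im,d,K,R,t=cam("top")
for n,x0,x1,y0,y1 in(("green",.3,.65,.27,.55),("blue",.3,.55,-.5,-.2)):
    v,u=np.nonzero(d>0); P=(R.T@((np.linalg.inv(K)@np.vstack([u,v,np.ones_like(u)]))*d[v,u]-t[:,None])).T
    q=P[(P[:,0]>x0)&(P[:,0]<x1)&(P[:,1]>y0)&(P[:,1]<y1)&(P[:,2]>.022)&(P[:,2]<.04)]
    r=cv2.minAreaRect(q[:,:2].astype(np.float32)); print(n,len(q),np.round(r[0],4),np.round(r[1],3),r[2])
E
```

```text
t: 16.45
eef_pos: [0.5013, -0.0022, 0.1786]
tool_rot: [-0.0, 1.0, -0.01, 0.001]
contact_force: [0.3, 0.3, -2.4]
gripper_width: 0.227
grasp_force: 81.0
t: 17.28
eef_pos: [0.502, -0.0021, 0.383]
tool_rot: [-0.0, 1.0, -0.01, 0.004]
contact_force: [1.1, 0.2, -1.6]
gripper_width: 0.226
grasp_force: 81.2
t=17.28 q7=-1.77 p=[ 0.502  -0.0021  0.383 ] F=[ 1.1  0.2 -1.6] jaw=0.0193 turn=-1.2 then x=-0.0232 y=-0.3731 z=0.1730
green 313 [0.4803 0.3922] [0.16  0.141] 1.5577480792999268
blue 330 [ 0.4088 -0.3442] [0.142 0.227] 85.7430648803711
```

```bash
python3 -m pendant '[[0,0,0,0,-2.7],[0,-0.001,-0.038,0,0],[0,-0.001,-0.038,0,0],[0,-0.001,-0.038,0,0],[0,-0.001,-0.038,0,0],[0,-0.001,-0.038,0,0],[0,-0.001,-0.038,0,0],[0,-0.001,-0.038,0,0],[0,-0.001,-0.038,0,0],[0,-0.001,-0.038,0,0],[0,-0.001,-0.038,0,0],[0,-0.0015,-0.042,0,0]]'
python3 -m pendant '[[0,0,0,0.03,0],[0,0,0,0.03,0],[0,0,0,0,0]]'
python3 go.py 0.4795 0.420 0.183 1.5; python3 b2.py w10
```

```text
t: 18.33
eef_pos: [0.4776, 0.4195, 0.3757]
tool_rot: [0.001, 1.0, 0.013, -0.001]
contact_force: [0.6, 0.2, -2.0]
gripper_width: 0.228
grasp_force: 81.1
t: 18.58
eef_pos: [0.4756, 0.4174, 0.31]
tool_rot: [0.005, 1.0, 0.015, -0.005]
contact_force: [-1.9, -0.9, -4.4]
gripper_width: 0.233
grasp_force: 81.1
t=18.58 q7=-2.54 p=[0.4756 0.4174 0.31  ] F=[-1.9 -0.9 -4.4] jaw=0.0199 turn=0.2 then x=0.0040 y=-0.0025 z=0.1270
```

View pics/w10.png

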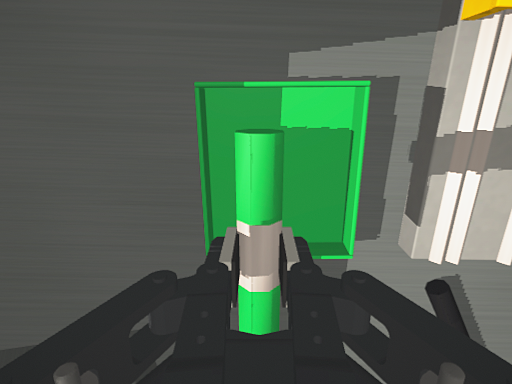

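Wrist view: the held green bar at (259,180) is over the left part of the green tray, clear of the walls at columns 200 and 360.

```bash
python3 -m pendant '[[0,0.001,-0.001,0.03,0],[0,0.001,0,0.03,0],[0,0.001,0,0.03,0],[0,0,0,0.03,0],[0,0,0,0.01,0],[0,0,0,0.003,0],[0,0,0,0,0],[0.015,0,0,0,0],[0.022,0,0,0,0],[0.03,0,0,0,0],[0.036,0,0,0,0],[0.036,0,0,0,0]]'
python3 -m pendant '[[0.036,0,0,0,0],[0.036,0,0,-0.03,0],[0.036,0,0,-0.03,0],[0.036,0,0,-0.03,0],[0.036,0,0,-0.03,0],[0.05,0,0,-0.03,0],[0.05,0,0,0,0]]'
python3 w.py; python3 - <<'E'
from m import *
print(bars("top"))
E
python3 go.py 0.484 -0.092 0.34 8.3
```

```text
t: 19.63
eef_pos: [0.4813, 0.4204, 0.1857]
tool_rot: [-0.001, 1.0, 0.013, 0.001]
contact_force: [0.7, 0.5, 0.3]
gripper_width: 0.421
grasp_force: 0.0
t: 20.22
eef_pos: [0.4822, 0.4217, 0.3416]
tool_rot: [-0.004, 1.0, 0.013, 0.004]
contact_force: [0.2, 1.9, -0.4]
gripper_width: 0.587
grasp_force: 0.0
[('orange', array([0.7437, 0.2061]), 117.9, array([0.03 , 0.085])), ('blue', array([ 0.4827, -0.0929]), 8.1, array([0.12 , 0.023])), ('green', array([ 0.4841, -0.186 ]), 175.2, array([0.023, 0.117]))]
t=20.32 q7=-2.53 p=[0.4813 0.4203 0.3363] F=[-0.1 -1.  -0.7] jaw=0.0502 turn=-6.8 then x=-0.0712 y=0.5074 z=-0.0037
```

```bash
python3 -m pendant '[[0.05,-0.001,0.04,0,0],[0.05,-0.001,0.04,0,0],[0.05,-0.001,0.04,0,0],[0.05,-0.001,0.04,0,0],[0.05,-0.001,0.04,0,0],[0.05,-0.001,0.04,0,0],[0.05,-0.001,0.04,0,0],[0.05,-0.001,0.04,0,0],[0.05,-0.001,0.04,0,0],[0.05,-0.001,0.04,0,0],[0.05,-0.001,0.04,0,0],[0.05,-0.001,0.04,0,0]]'
python3 -m pendant '[[0.05,-0.001,0.04,0,0],[0.05,0,0.04,0,0],[0.05,0,0.04,0,0],[0.05,0,0,0,6.1],[0.05,0,0,0,0],[0.05,0,0,0,0]]'
python3 w.py; for i in 1 2 3; do python3 go.py 0.4845 -0.183 0.1785 -4.6; python3 -m pendant '[[0.05,0,0,0,0]]' >/dev/null; done
```

```text
t: 21.32
eef_pos: [0.481, -0.0621, 0.3335]
tool_rot: [-0.0, 1.0, 0.014, -0.001]
contact_force: [0.8, -0.7, 0.0]
gripper_width: 0.584
grasp_force: 0.0
t: 21.82
eef_pos: [0.4838, -0.1798, 0.3335]
tool_rot: [-0.0, 0.999, -0.039, -0.001]
contact_force: [-0.0, 0.2, -0.4]
gripper_width: 0.583
grasp_force: 0.0
orange [ 0.3893 -0.1032] 88.8 [0.022 0.094]
blue [ 0.4837 -0.0949] 8.4 [0.121 0.024]
green [ 0.484  -0.1854] 175.4 [0.021 0.121]
t=21.87 q7=-1.47 p=[ 0.4841 -0.1789  0.3337] F=[0.  0.3 0.8] jaw=0.0501 turn=0.3 then x=0.0008 y=0.0041 z=0.1552
t=21.95 q7=-1.47 p=[ 0.4843 -0.1784  0.3341] F=[-0.3  0.   0.9] jaw=0.0499 turn=0.3 then x=0.0005 y=0.0046 z=0.1556
t=22.03 q7=-1.47 p=[ 0.4844 -0.1786  0.3344] F=[-0.1  0.  -0.4] jaw=0.0502 turn=0.3 then x=0.0004 y=0.0044 z=0.1559
```

```bash
python3 -m pendant '[[0.05,0,0.007,0.015,0],[0.05,0,0,0.03,0],[0.05,0,0,0.03,0],[0.05,0,0,0.03,0],[0.05,0,0,0.03,0],[0.05,0,0,0.02,0],[0.02,0,0,0.001,0],[0.0,0,0,0,0],[0.0,0,0,0,0],[0.0,0,0,0,0],[0.0,0,0,0,0],[0.0,0,0,0,0]]' 80
python3 -m pendant '[[0,0,0,0,0],[0,0,0,-0.01,0],[0,0,0,-0.02,0],[0,0,0,-0.03,0],[0,0,0,-0.03,0],[0,0,0,-0.03,0],[0,0,0,-0.03,0],[0,0,0,-0.03,0],[0,0,0,-0.02,0],[0,0,0,0,0],[0,0,0,0,-6.1],[0,0,0,0,0]]'
python3 go.py 0.481 0.365 0.184 1.5; python3 w.py
```

```text
t: 23.12
eef_pos: [0.484, -0.1872, 0.1797]
tool_rot: [0.0, 0.999, -0.04, 0.001]
contact_force: [-1.1, 0.7, -1.7]
gripper_width: 0.225
grasp_force: 81.8
t: 24.12
eef_pos: [0.4832, -0.1869, 0.3788]
tool_rot: [0.0, 1.0, 0.015, -0.0]
contact_force: [-0.2, 0.2, -2.8]
gripper_width: 0.229
grasp_force: 81.9
t=24.12 q7=-1.34 p=[ 0.4832 -0.1869  0.3788] F=[-0.2  0.2 -2.8] jaw=0.0196 turn=0.3 then x=0.0123 y=-0.5518 z=0.1948
blue [ 0.4832 -0.0949] 8.4 [0.121 0.024]
```

```bash
python3 -m pendant '[[0,0.001,-0.04,0,0],[0,0.001,-0.04,0,0],[0,0.001,-0.04,0,0],[0,0.001,-0.04,0,0],[0,0.001,-0.04,0,0],[0,0.001,-0.04,0,0],[0,0.001,-0.04,0,0],[0,0.001,-0.04,0,0],[0,0.001,-0.04,0,0],[0,0.001,-0.04,0,0],[0,0.001,-0.04,0,0],[0,0.001,-0.04,0,0]]'
python3 -m pendant '[[0,0,-0.04,0,0],[0,0,-0.032,0.01,0],[0,0,0,0.02,0],[0,0,0,0.03,0],[0,0,0,0,0],[0,0,0,0,0]]'
python3 go.py 0.481 0.365 0.184 1.5; python3 b2.py w11
```

```text
t: 25.17
eef_pos: [0.4821, 0.2947, 0.3777]
tool_rot: [0.001, 1.0, 0.012, -0.001]
contact_force: [1.5, -0.8, -1.6]
gripper_width: 0.228
grasp_force: 81.9
t: 25.67
eef_pos: [0.4802, 0.3642, 0.3166]
tool_rot: [0.002, 1.0, 0.013, -0.002]
contact_force: [0.9, -0.5, -1.4]
gripper_width: 0.228
grasp_force: 81.8
t=25.67 q7=-2.50 p=[0.4802 0.3642 0.3166] F=[ 0.9 -0.5 -1.4] jaw=0.0195 turn=-0.1 then x=0.0008 y=-0.0008 z=0.1326
```

View pics/w11.png

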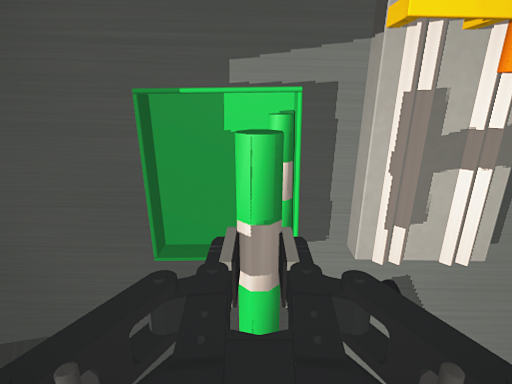

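Wrist view: the first green bar is now near the tray's right wall at (284,170), so it shifted after I laid it down. The left half is free, so I'll lay the second bar there.

```bash
python3 -m pendant '[[0,0.001,-0.027,0,0],[0,0.001,-0.027,0.01,0],[0,0,0,0.03,0],[0,0,0,0.03,0],[0,0,0,0.03,0],[0,0,0,0.02,0],[0,0,0,0.009,0],[0,0,0,0.003,0],[0,0,0,0.001,0],[0,0,0,0,0]]'
python3 -m pendant '[[0.012,0,0,0,0],[0.018,0,0,0,0],[0.02,0,0,0,0],[0.022,0,0,0,0],[0.025,0,0,0,0],[0.03,0,0,0,0],[0.036,0,0,0,0],[0.036,0,0,0,0],[0.036,0,0,-0.02,0],[0.036,0,0,-0.03,0],[0.036,0,0,-0.03,0],[0.036,0,0,-0.03,0]]'
python3 -m pendant '[[0.05,0,0.03,-0.03,0],[0.05,0,0.03,-0.02,0],[0.05,0,0,0,0],[0.05,0,0,0,0]]'
python3 b2.py w12; python3 go.py 0.483 -0.095 0.34 8.4
```

```text
t: 26.55
eef_pos: [0.4821, 0.4197, 0.1875]
tool_rot: [-0.001, 1.0, 0.013, 0.001]
contact_force: [0.7, 0.6, -1.8]
gripper_width: 0.23
grasp_force: 81.8
t: 27.55
eef_pos: [0.4811, 0.419, 0.2966]
tool_rot: [0.0, 1.0, 0.014, -0.0]
contact_force: [0.8, 0.8, 0.2]
gripper_width: 0.424
grasp_force: 0.0
t: 27.88
eef_pos: [0.4839, 0.358, 0.3467]
tool_rot: [-0.0, 1.0, 0.012, 0.001]
contact_force: [0.1, 0.0, 0.2]
gripper_width: 0.586
grasp_force: 0.0
t=27.93 q7=-2.47 p=[0.4831 0.3592 0.3455] F=[-0.7  0.4  0.3] jaw=0.0501 turn=-6.9 then x=-0.0665 y=0.4493 z=0.0055
```

View pics/w12.png

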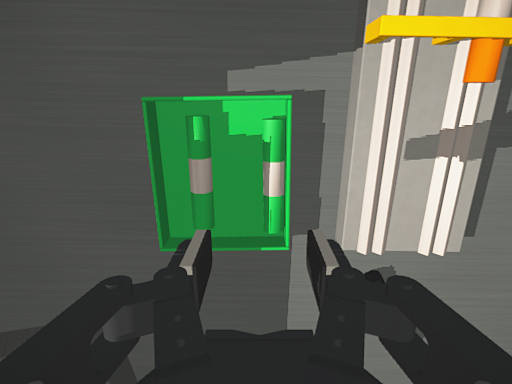

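Wrist view: both green bars lie in the tray, at (201,172) and (273,177). Now for the blue bar.

```bash
python3 -m pendant '[[0.05,-0.001,0.038,0,0],[0.05,-0.001,0.038,0,0],[0.05,-0.001,0.038,0,0],[0.05,-0.001,0.038,0,0],[0.05,-0.001,0.038,0,0],[0.05,-0.001,0.038,0,0],[0.05,-0.001,0.038,0,0],[0.05,-0.001,0.038,0,0],[0.05,-0.001,0.038,0,0],[0.05,-0.001,0.038,0,0],[0.05,-0.001,0.038,0,0],[0.05,-0.001,0.036,0,-6.9]]'
python3 -m pendant '[[0.05,0,0,0,0],[0.05,0,0,0,0],[0.05,0,0,0,0]]'
python3 w.py; for i in 1 2 3; do python3 go.py 0.483 -0.095 0.1785 8.4; python3 -m pendant '[[0.05,0,0,0,0]]' >/dev/null; done
```

```text
t: 28.93
eef_pos: [0.4832, -0.0939, 0.3442]
tool_rot: [-0.0, 0.997, 0.071, -0.001]
contact_force: [0.1, 0.1, 1.1]
gripper_width: 0.587
grasp_force: 0.0
t: 29.18
eef_pos: [0.4835, -0.0914, 0.3443]
tool_rot: [-0.001, 0.997, 0.071, -0.001]
contact_force: [-0.3, 0.8, -0.4]
gripper_width: 0.585
grasp_force: 0.0
blue [ 0.4829 -0.0921] 8.4 [0.121 0.022]
t=29.23 q7=-1.46 p=[ 0.4836 -0.0908  0.3445] F=[ 0.9 -0.1  0.1] jaw=0.0500 turn=-0.2 then x=-0.0012 y=0.0040 z=0.1660
t=29.32 q7=-1.46 p=[ 0.4836 -0.0907  0.3448] F=[-0.5  0.1  0. ] jaw=0.0502 turn=-0.1 then x=-0.0012 y=0.0041 z=0.1663
t=29.40 q7=-1.46 p=[ 0.4835 -0.0911  0.3449] F=[-0.5  0.6 -0.1] jaw=0.0503 turn=-0.1 then x=-0.0011 y=0.0038 z=0.1664
```

```bash
python3 -m pendant '[[0.05,0,0.0015,0.026,0],[0.05,0,0,0.03,0],[0.05,0,0,0.03,0],[0.05,0,0,0.03,0],[0.05,0,0,0.03,0],[0.05,0,0,0.018,0],[0.02,0,0,0.001,0],[0.0,0,0,0,0],[0.0,0,0,0,0],[0.0,0,0,0,0],[0.0,0,0,0,0],[0.0,0,0,0,0]]' 80
python3 -m pendant '[[0,0,0,0,0],[0,0,0,-0.01,0],[0,0,0,-0.02,0],[0,0,0,-0.03,0],[0,0,0,-0.03,0],[0,0,0,-0.03,0],[0,0,0,-0.03,0],[0,0,0,-0.03,0],[0,0,0,-0.02,0],[0,0,0,0,0]]'
python3 go.py 0.44 -0.34 0.38 8.4
python3 - <<'E'
from h import *
im,d,K,R,t=cam("wrist"); np.savez("wb.npz",d=d,K=K,R=R,t=t,im=im)
im,d,K,R,t=cam("top"); hs=cv2.cvtColor(im,cv2.COLOR_BGR2HSV)
m=(cv2.inRange(hs,(105,120,40),(125,255,255))>0)&(d>0); v,u=np.nonzero(m)
P=(R.T@((np.linalg.inv(K)@np.vstack([u,v,np.ones_like(u)]))*d[v,u]-t[:,None])).T
q=P[(P[:,0]>.3)&(P[:,0]<.6)&(P[:,1]>-.5)&(P[:,1]<-.22)&(P[:,2]>.022)&(P[:,2]<.04)]
r=cv2.minAreaRect(q[:,:2].astype(np.float32)); print(len(q),np.round(r[0],4),np.round(r[1],3),r[2])
E
```

```text
t: 30.48
eef_pos: [0.4838, -0.0944, 0.1811]
tool_rot: [0.0, 0.997, 0.071, 0.001]
contact_force: [-0.4, 0.2, -2.0]
gripper_width: 0.225
grasp_force: 80.6
t: 31.32
eef_pos: [0.4845, -0.0942, 0.3854]
tool_rot: [0.001, 0.997, 0.071, 0.004]
contact_force: [1.1, -0.7, -1.1]
gripper_width: 0.227
grasp_force: 80.7
t=31.32 q7=-1.44 p=[ 0.4845 -0.0942  0.3854] F=[ 1.1 -0.7 -1.1] jaw=0.0194 turn=-0.3 then x=-0.0800 y=0.2367 z=0.0054
308 [ 0.4422 -0.3463] [0.141 0.16 ] 85.6161880493164
```

```bash
python3 -m pendant '[[0,0,0,0,6.3],[0,0,0,0,6.3],[0,-0.004,0.036,0,0],[0,-0.004,0.036,0,0],[0,-0.004,0.036,0,0],[0,-0.004,0.036,0,0],[0,-0.004,0.036,0,0],[0,-0.004,0.036,0,0],[0,-0.003,0.039,0,0],[0,0,0,0.03,0],[0,0,0,0.03,0],[0,0,0,0,0]]'
python3 go.py 0.438 -0.346 0.1845 -4.4; python3 b2.py w13
```

```text
t: 32.42
eef_pos: [0.4336, -0.3453, 0.3132]
tool_rot: [-0.003, 0.999, -0.04, -0.006]
contact_force: [-0.2, 1.6, -2.6]
gripper_width: 0.231
grasp_force: 80.6
t=32.42 q7=-1.14 p=[ 0.4336 -0.3453  0.3132] F=[-0.2  1.6 -2.6] jaw=0.0197 turn=-0.2 then x=0.0044 y=0.0003 z=0.1287
```

View pics/w13.png

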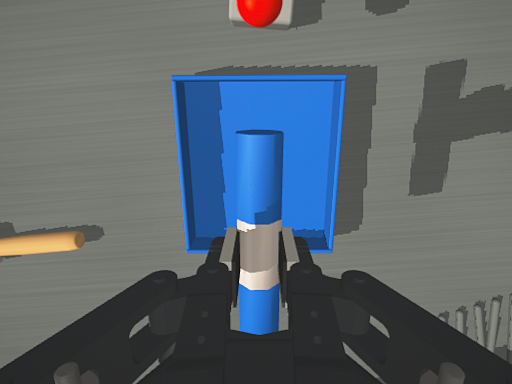

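Wrist view: the blue bar at (259,180) is centred over the blue tray, and the red knob is beyond it at (258,8). I'm lowering and releasing, then going up to look at everything.

```bash
python3 -m pendant '[[0,0.001,0,0.03,0],[0,0.001,0,0.03,0],[0,0,0,0.03,0],[0,0,0,0.03,0],[0,0,0,0.01,0],[0,0,0,0.002,0],[0,0,0,0.001,0],[0,0,0,0,0],[0.012,0,0,0,0],[0.018,0,0,0,0],[0.02,0,0,0,0],[0.022,0,0,0,0]]'
python3 -m pendant '[[0.025,0,0,0,0],[0.03,0,0,0,0],[0.036,0,0,0,0],[0.036,0,0,0,0],[0.036,0,0,-0.02,0],[0.036,0,0,-0.03,0],[0.036,0,0,-0.03,0],[0.02,0,0,-0.03,0],[0,0,0,-0.03,0],[0,-0.02,0,-0.01,0],[0,0,0,0,0],[0,0,0,0,0]]'
python3 b2.py w14
python3 - <<'E'
from h import *
import m
for c in("top","scene"): print(c,m.bars(c))
D=np.load("w14.npz"); im,d,K,R,t=[D[k] for k in("im","d","K","R","t")]
hs=cv2.cvtColor(im,cv2.COLOR_BGR2HSV); k=((cv2.inRange(hs,(0,150,60),(4,255,255))|cv2.inRange(hs,(175,150,60),(180,255,255)))>0)&(d>0)
v,u=np.nonzero(k); P=(R.T@((np.linalg.inv(K)@np.vstack([u,v,np.ones_like(u)]))*d[v,u]-t[:,None])).T
print("knob",len(P),P.min(0).round(4),P.max(0).round(4))
im,d,K,R,t=cam("top"); cv2.imwrite("pics/top2.png",cv2.resize(im[120:270,90:400],(800,387)))
E
python3 go.py .45 -.35 .3 0
```

```text
t: 33.47
eef_pos: [0.4388, -0.3467, 0.1879]
tool_rot: [0.0, 0.999, -0.039, 0.001]
contact_force: [0.6, -0.4, -0.7]
gripper_width: 0.255
grasp_force: 0.6
t: 34.47
eef_pos: [0.4181, -0.3452, 0.3375]
tool_rot: [0.0, 0.999, -0.04, 0.0]
contact_force: [0.6, 0.4, -0.5]
gripper_width: 0.0
grasp_force: 0.0
top []
scene []
knob 397 [ 0.5437 -0.3649  0.0908] [ 0.5518 -0.3422  0.1036]
t=34.67 q7=-1.12 p=[ 0.419  -0.3446  0.3359] F=[ 0.2  0.8 -0.8] jaw=-0.0002 turn=-4.4 then x=0.0310 y=0.0054 z=0.0359
```

View pics/top2.png

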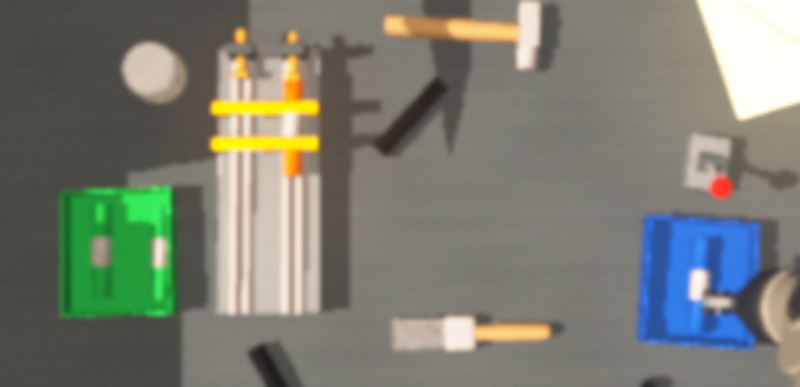

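View pics/w14.png

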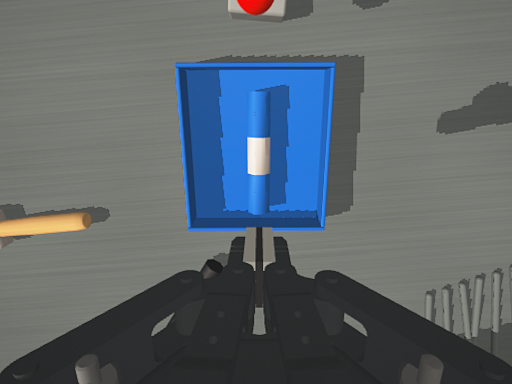

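Top view: the orange bar is home in the right groove at (292,125), with both green bars in the green tray at (100,250) and (160,250). The blue bar is in the blue tray at (700,283), and the wrist view shows it lying inside at (258,152). All bars are in place, so I'll measure the lever.

```bash
python3 -m pendant '[[0,0.035,0,0,0],[0,0.035,0,0,0],[0,0.035,0,0,0],[0,0,0,0,0],[0,0,0,0,0]]'
python3 b2.py w15
cat > lev.py <<'E'
from h import *
import sys
D=np.load(sys.argv[1]); im,d,K,R,t=[D[k] for k in("im","d","K","R","t")]
hs=cv2.cvtColor(im,cv2.COLOR_BGR2HSV); k=((cv2.inRange(hs,(0,150,60),(4,255,255))|cv2.inRange(hs,(175,150,60),(180,255,255)))>0)
f=lambda k:(lambda v,u:(R.T@((np.linalg.inv(K)@np.vstack([u,v,np.ones_like(u)]))*d[v,u]-t[:,None])).T)(*np.nonzero(k&(d>0)))
P=f(k); print("knob",len(P),P.min(0).round(4),P.max(0).round(4))
from scipy.optimize import least_squares
c=least_squares(lambda c:np.linalg.norm(P-c,axis=1)-.013,P.mean(0)-[0,0,.01],loss="soft_l1",f_scale=.002).x; print("knob centre",c.round(4))
A=f(d>0); q=A[(abs(A[:,2]-.025)<.004)&(abs(A[:,0]-.59)<.07)&(abs(A[:,1]+.36)<.07)]
r=cv2.minAreaRect(q[:,:2].astype(np.float32)); print("base",len(q),np.round(r[0],4),np.round(r[1],4),r[2])
E
python3 lev.py w15.npz; python3 go.py .5 -.35 .3 0
```

```text
t: 35.08
eef_pos: [0.5256, -0.352, 0.3354]
tool_rot: [-0.001, 0.999, -0.038, -0.0]
contact_force: [-0.2, 0.2, -0.6]
gripper_width: 0.003
grasp_force: 0.0
knob 928 [ 0.5208 -0.3704 -0.0008] [ 0.5692 -0.3418  0.1064]
knob centre [ 0.5567 -0.3541  0.0921]
base 3320 [ 0.577  -0.3398] [0.0884 0.111 ] 84.08634948730469
t=35.13 q7=-1.21 p=[ 0.5239 -0.3527  0.3355] F=[-1.4 -0.9 -0. ] jaw=0.0001 turn=-4.4 then x=-0.0239 y=-0.0027 z=0.0355
```

View pics/w15.png

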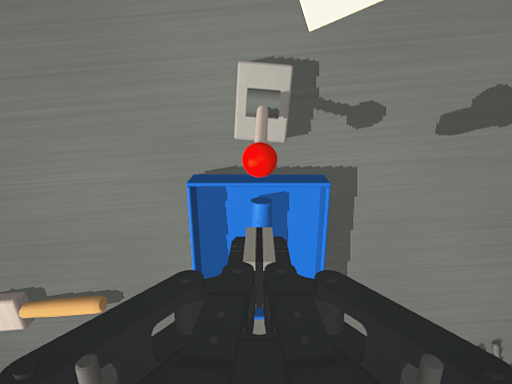

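Wrist view: the switch base is at (264,100) and the red knob at (260,160), leaning towards the robot. The base is turned slightly, so I'll refine its angle.

```bash
sed -i 's/(abs(A\[:,0\]-.59)<.07)&(abs(A\[:,1\]+.36)<.07)/(A[:,0]>.56)\&(abs(A[:,1]+.36)<.06)/' lev.py; python3 lev.py w15.npz | tail -1
```

```text
base 3075 [ 0.5945 -0.3597] [0.05 0.07] 81.29878997802734
```

```bash
python3 -m pendant '[[0,0,0,0,4.3],[0,-0.003,-0.0035,0.02,0],[0,0,0,0.03,0],[0,0,0,0.02,0],[0,0,0,0.01,0],[0,0,0,0,0],[0,0,0,0,0]]'
python3 go.py .522 -.3488 .255 -8.7
python3 -m pendant '[[0,0.008,0,0,0],[0,0.008,0,0,0],[0,0.008,0,0,0],[0,0.008,0,0,0],[0,0.008,0,0,0],[0,0.008,0,0,0],[0,0.008,0,0,0],[0,0.008,0,0,0],[0,0.008,0,0,0],[0,0.006,0,0,0],[0,0.002,0,0,0],[0,0,0,0,0]]'
python3 b2.py w16; python3 lev.py w16.npz
```

```text
t: 35.72
eef_pos: [0.5204, -0.3496, 0.2571]
tool_rot: [-0.0, 0.997, -0.077, -0.0]
contact_force: [-0.1, -0.0, 0.4]
gripper_width: -0.002
grasp_force: 0.0
t=35.72 q7=-1.29 p=[ 0.5204 -0.3496  0.2571] F=[-0.1 -0.   0.4] jaw=-0.0002 turn=-0.1 then x=0.0014 y=-0.0010 z=0.0021
t: 36.72
eef_pos: [0.6007, -0.3613, 0.2569]
tool_rot: [-0.0, 0.997, -0.076, 0.0]
contact_force: [-0.5, -0.0, -0.6]
gripper_width: -0.0
grasp_force: 0.0
knob 2321 [ 0.5997 -0.3798  0.0245] [ 0.638  -0.3523  0.1099]
knob centre [ 0.6248 -0.3644  0.0958]
base 2590 [ 0.5953 -0.3599] [0.0501 0.0692] 81.43693542480469
```

```bash
python3 -m pendant '[[0,0.003,0,0,0],[0,0.003,0,0,0],[0,0,0,0,0]]'|sed -n '2p;4p'
python3 -m pendant '[[0,0.002,0,0,0],[0,0,0,0,0]]'|sed -n '2p;4p'
python3 -m pendant '[[0,0.001,0,0,0],[0,0,0,0,0]]'|sed -n '2p;4p'
python3 b2.py w16; python3 lev.py w16.npz
```

```text
eef_pos: [0.6062, -0.3625, 0.2572]
contact_force: [-0.7, 1.0, 0.3]
eef_pos: [0.608, -0.3627, 0.2571]
contact_force: [-0.0, -0.7, -0.5]
eef_pos: [0.6089, -0.3628, 0.2571]
contact_force: [-0.5, -0.1, -0.1]
knob 2203 [ 0.6089 -0.3807  0.0252] [ 0.6459 -0.3532  0.1064]
knob centre [ 0.6325 -0.3656  0.0921]
base 1756 [ 0.596 -0.36 ] [0.05   0.0678] 81.28880310058594
```

The lever is fully over, with the knob at x=0.6325 against about 0.6325 expected. I'm backing away and doing a final check over the feed block.

```bash
python3 -m pendant '[[0,-0.01,0,0,0],[0,-0.03,0,0,0],[0,-0.03,0,-0.02,0],[0,-0.01,0,-0.03,0],[0,0,0,-0.03,0],[0,0,0,-0.03,0],[0,0,0,0,0],[0,0,0,0,0]]'
python3 b2.py w17; python3 lev.py w17.npz | head -2
python3 - <<'E'
from h import *
im,d,K,R,t=cam("scene"); cv2.imwrite("pics/fin.png",cv2.resize(im[120:310,80:460],(800,400)))
E
```

```text
t: 38.07
eef_pos: [0.5305, -0.3509, 0.3699]
tool_rot: [0.001, 0.997, -0.077, 0.003]
contact_force: [0.1, 0.3, 0.1]
gripper_width: 0.005
grasp_force: 0.0
knob 891 [ 0.6196 -0.3775  0.0923] [ 0.644  -0.3527  0.1067]
knob centre [ 0.6325 -0.3655  0.0921]
```

View pics/fin.png

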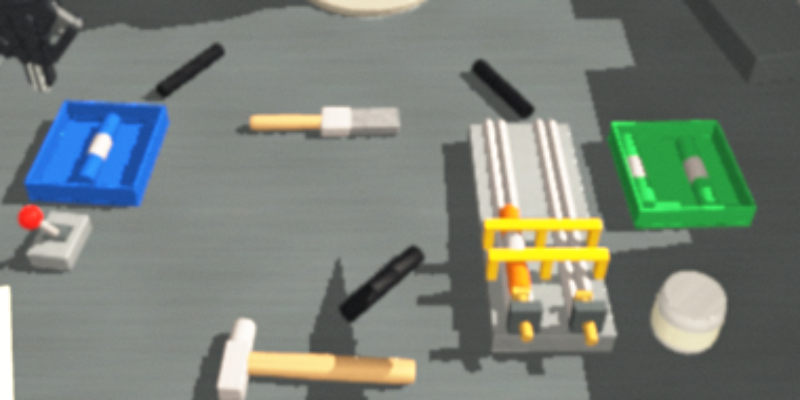

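Scene view: the orange bar at (515,255) sits against its stop, and the blue bar at (100,148) and the green bars at (635,165) and (695,168) are in their trays. The knob at (31,217) is thrown over, and the arm touches nothing.

```bash
python3 -c "
from station import bot; print(bot.hand_in())"
```

```text
the job is handed in; nothing more can be done
None
```

The job is handed in, though the judging returned no verdict: the orange bar is home against the right-hand stop, the blue bar and both green bars lie in their trays, and the lever was thrown fully over last and left there.

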